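# Fill the gap in the kit tray with the snug block

## Task

The two cardboard boxes in the grey kit tray still have a gap between them, and in transit they would slide about. Find the wooden filler block that fits this gap snugly, neither too thick to go in nor leaving a loose gap, and lower it upright, grip tab up, between the two boxes until it stands on the floor of the tray; then let go of it.

Things in the scene. Friction and masses are not known exactly. Their poses are not given: they have to be found in the camera images.
- tray: Fixed grey tray, 142 (x) by 192 mm (y), walls 30 mm high, floor 6 mm thick, inside 130 mm along x. Origin: centre of the underside, on the table, z up. Two fixed cardboard boxes in it, 122 mm long (x), tops 58 mm above the table. One faces the gap at y = +27 mm, the other at y = -11 mm (wide box) or -26 mm (narrow box). So the gap is 38 mm (middle y = +8) or 53 mm (middle y = +0.5); it runs along x.
- wide_box: Fixed cardboard box, 75 mm wide (y), 122 long (x), 58 high, same yaw as the tray. Origin: middle of the lower edge of its -y face. Either it stands in the tray (origin 86 mm from the tray's: gap 38 mm), or it stands on the table beyond the tray (over 170 mm away) and a like box 60 mm wide is in the tray (gap 53 mm).
- thin_block: Loose upright block of plain pale wood, 32 mm thick (y), 90 long (x), 60 high, long lower edges rounded to 7 mm; on the middle of its top an upright grip tab 16 mm thick (y), 40 long (x), 50 high (110 mm high in all). Origin: centre of the underside, z up. About 0.15 to 0.3 kg. Fits the 38 mm gap.
- medium_block: Loose upright block of plain pale wood, 47 mm thick (y), 90 long (x), 60 high, long lower edges rounded to 7 mm; on the middle of its top an upright grip tab 16 mm thick (y), 40 long (x), 50 high (110 mm high in all). Origin: centre of the underside, z up. About 0.15 to 0.3 kg. Fits the 53 mm gap. A third such block, 62 mm thick (unlisted), fits neither gap.
Things that resemble listed ones, but are neither listed nor needed, are in the scene too. What is shaped like the tray but green or turquoise is not meant.

How it is judged:
By the outcome, as a careful person would: the job done as asked, in the order asked, and still so for the second after the job is handed in, with the robot touching nothing.
It also fails if it takes over 48 s, if anything falls off the work surface, if the arm or the gripper's body presses on something with over 40 N, if the wrist force passes 120 N, or if a joint passes its speed limit or range.

## Robot

A 7-joint arm with a two-finger parallel gripper is mounted at the origin on the work surface. World frame = base frame: x ahead of the robot, y to its left, z up, the work surface at z = 0. Lengths are in m, angles in rad, forces in N, time in s.
With the tool pointing down it reaches from about 0.4 to 0.925 m from the base axis. Payload 5.6 kg.
Tool frame: the origin (TCP) lies between the finger pads; the fingertips stand 11 mm ahead of it and the grasp point (between the pads) lies 8 mm behind it; z points along the fingers, y is the line along which they close (so a half turn about z gives the same grasp; the last joint's range is limited). The gripper opens to 85 mm and grips with 20 to 120 N. Pads are 22 mm wide; open, the fingers measure 114 mm over their backs; the gripper's body (76 mm by 85 mm) begins 54 mm behind the grasp point. The pads swing forward as they close: fully open they stand 13 mm farther back than shut.
Start: joints at [1.223, 0.468, -0.012, 1.603, 0.006, 1.071, -0.056], TCP at [0.195, -0.62, 0.242] pointing down, gripper open.
Joint ranges: [-2.53, 2.53], [-0.31, 2.02], [-1.57, 1.55], [0.28, 2.44], [-1.29, 4.43], [0.15, 1.84], [-2.92, 2.92]. Speed limits (rad/s): [2.57, 2.57, 3.14, 3.14, 3.14, 3.14, 3.14].

## Interface

Orientations are given as a unit quaternion [x, y, z, w].
In Python, from rig import sensors, vision, order gives the robot as it stands.
- The arm moves only by the tool drive_tool, never from a script. Its argument "rows" is a list that holds one entry, the list of rows, each a list of 7 numbers: the shift along the world's x, y, z in cm, then the turn, a rotation vector about the world's x, y, z in rad, then the opening in per cent of the stroke, from 0 (shut) to 100 (fully open). A call has exactly 10 rows; each row is the pose to reach, as a shift and turn from the pose commanded when the call began; what a row does not reach only later rows make up. A row lasts 1/8 s, in which the tool goes at most 62.5 mm and 10.7 degrees, less where a joint would pass 70% of its speed; a pose out of reach is approached as far as the arm can. A call with a gripper value outside its range is refused whole. The fingers move at their own pace and stop on an object; "force" is the grip in N (left out, the last holds). Time passes only in rows, so rows that repeat a pose let the fingers close, or fill a call up. It gives the time, the measured TCP pose, the force, the opening and the grip force at its end, in the units of the state.
- sensors.read_state(): the state, without advancing time (a new reading comes with each control period).
- vision.camera(name): name is "side" or "top" or "wrist"; returns the picture (400x640x3 uint8, blue, green, red); there is no depth.
- vision.get_calibration(name): a dict with "fov_y" (degrees; the focal length in pixels is half the picture's height over the tangent of half this angle, whatever the lens; pixels are square), "cx", "cy" (the principal point, pixels), "R" (3x3) and "t" (3): a world point X has camera coordinates R X + t; the wrist camera has in their place "T_tool_cam" (4x4, takes a point from camera to tool coordinates, whose origin is the TCP and whose axes are the flange's). Camera axes: x right, y down, z forward; pixel columns grow to the right and rows downward; lengths in m; the calibration is good to about 2 mm. A picture is of the moment at which its call begins: read the wrist's pose just before it. get_calibration takes no time and is no camera call.
- order.hand_in(): hands the job in; it is judged then, once.
The state is a dict: "clock": time; "qpos": joint angles; "dq": joint speeds; "joint_efforts": joint torques, N m; "position": TCP position; "tool_rot": TCP orientation; "contact_force": force on the tool from outside, world axes, zero at the start; "wrist_torque": the same for the moment, N m; "grip_width": finger opening in m; "grasp_force": force on a finger pad.
Only numpy, scipy, OpenCV 4.12 (cv2) and the standard library are available. Lean on these libraries where they do the work, as an engineer would, in place of code of your own. Each camera call takes 0.05 s, during which the arm holds its last target. There are 200 camera calls.

## Working session

There is one attempt and no reset: what is moved stays moved. The work goes in short steps, Python scripts to look and compute and a tool call to move; the robot and the scene stay as the last step left them, time stands still between calls to the robot, and variables do not carry over. Pictures are saved under pics/ and viewed, at most 10 in all, crops included, and the job is handed in when it is done.

Besides the shell and the picture viewer there is one more tool, called as name([rows], argument=value, ...), one row to a line, values as JSON. drive_tool: Moves the arm, as the interface text tells. Its arguments: {"type":"object","properties":{"rows":{"type":"array"},"force":{"type":"number"}},"required":["rows"]}

```bash
ls; mkdir -p pics
python3 - <<'E'
from rig import sensors, vision
import cv2
for n in ("top","side"):
    cv2.imwrite(f"pics/{n}0.png",vision.camera(n)); c=vision.get_calibration(n); print(n,c)
print(vision.get_calibration("wrist")); print(sensors.read_state())
E
```

```text
pics
top {'fov_y': 51.60891493198473, 'cx': 317.6804229724301, 'cy': 200.1668907720444, 'R': array([[-0.03760785, -0.99926754, -0.00707372],
       [-0.97208955,  0.03822359, -0.23147541],
       [ 0.23157624, -0.001829  , -0.97281504]]), 't': array([0.17579002, 0.50224892, 1.25613744])}
side {'fov_y': 42.88815707344388, 'cx': 318.525033475432, 'cy': 206.56083735876416, 'R': array([[-0.9889439 , -0.14820455, -0.00503799],
       [-0.10798945,  0.74304697, -0.66046914],
       [ 0.10162799, -0.65262287, -0.75083629]]), 't': array([ 0.5210601 , -0.04716957,  1.59081125])}
{'fov_y': 63.06331422623794, 'cx': 321.57427285536187, 'cy': 200.75259669811496, 'T_tool_cam': array([[-8.73621355e-04, -9.61180109e-01, -2.75920342e-01,
         6.82137797e-02],
       [ 9.99999618e-01, -8.47883184e-04, -2.12570664e-04,
         3.18454210e-04],
       [-2.96295239e-05, -2.75920423e-01,  9.61180482e-01,
        -1.31404446e-01],
       [ 0.00000000e+00,  0.00000000e+00,  0.00000000e+00,
         1.00000000e+00]])}
{'clock': 0.1, 'qpos': array([ 1.22300761,  0.468282  , -0.01157522,  1.60352954,  0.0060068 ,
        1.07143977, -0.05630982]), 'dq': array([-1.74819262e-05, -2.87482781e-03,  6.24084394e-04, -3.11526148e-03,
       -1.51190888e-03,  1.64374990e-03,  1.61986661e-03]), 'joint_efforts': array([ 8.93027664e-04, -5.33514905e+01,  2.12980475e-02, -2.51965088e+01,
        1.14464789e-02,  4.33712063e-03, -3.12468421e-05]), 'position': array([ 0.19483163, -0.61959628,  0.24143902]), 'tool_rot': array([ 9.88417370e-01,  1.51757843e-01, -1.89845211e-04, -7.89906586e-04]), 'contact_force': array([-0.10190451,  0.26954471,  0.26463345]), 'wrist_torque': array([-0.01056769,  0.03970417,  0.03452952]), 'grasp_force': 0.0, 'grip_width': 0.0852078432163526}
```

View pics/top0.png

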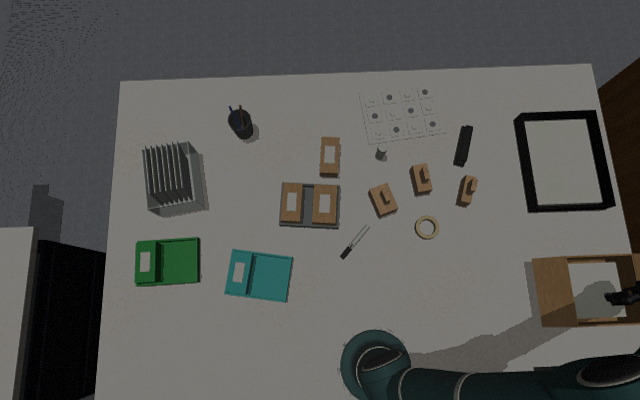

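View pics/side0.png

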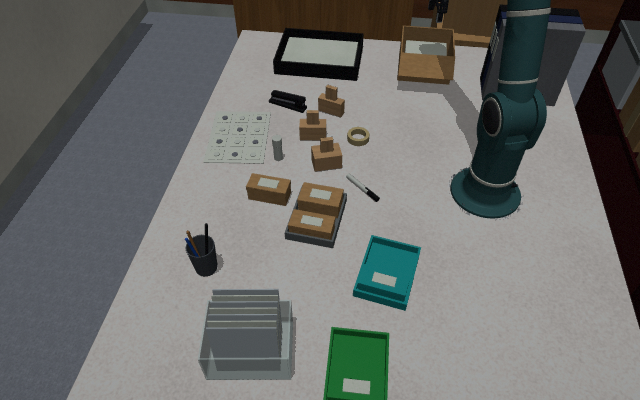

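Run:
```python
import cv2
a=cv2.imread("pics/top0.png")[128:235,272:352]; b=cv2.imread("pics/top0.png")[150:225,362:487]
a=cv2.resize(a,None,fx=5,fy=5,interpolation=2)*1; b=cv2.resize(b,None,fx=3.2,fy=3.2,interpolation=2)
import numpy as np
h=np.zeros((535,800,3),np.uint8); h[:535,:400]=a; h[:240,400:]=b
cv2.imwrite("pics/c1.png",cv2.convertScaleAbs(h,alpha=1.5))
```

```text
(no output)
```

View pics/c1.png

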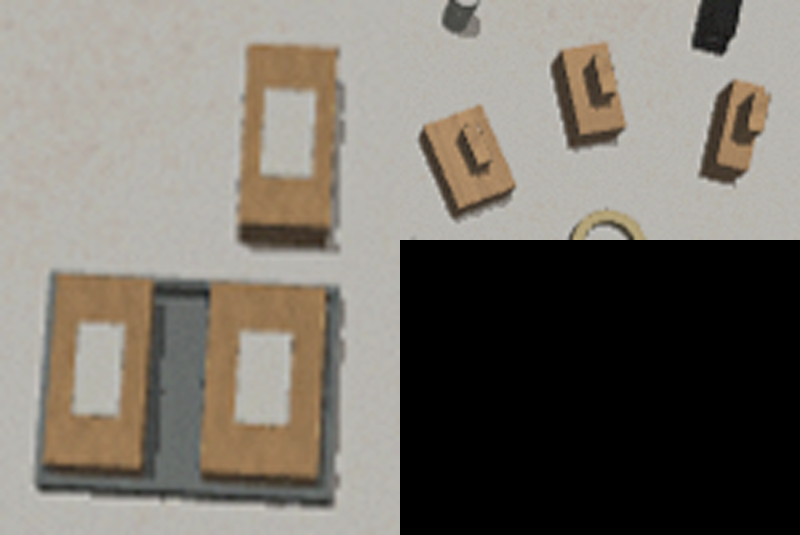

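```bash
cat > h.py <<'E'
import numpy as np, cv2
from rig import sensors, vision
from scipy.spatial.transform import Rotation as R
def ray(c,px):
    f=200/np.tan(np.radians(c["fov_y"]/2)); px=np.atleast_2d(px).astype(float)
    return np.c_[(px-[c["cx"],c["cy"]])/f,np.ones(len(px))]
def toplane(px,z,c):
    d=ray(c,px)@c["R"]; o=-c["R"].T@c["t"]
    return o+d*((z-o[2])/d[:,2])[:,None]
def wristcal(s):
    c=vision.get_calibration("wrist"); T=np.eye(4); T[:3,:3]=R.from_quat(s["tool_rot"]).as_matrix(); T[:3,3]=s["position"]
    W=T@c["T_tool_cam"]; c["R"]=W[:3,:3].T; c["t"]=-W[:3,:3].T@W[:3,3]; return c
E
python3 - <<'E'
from h import *
c=vision.get_calibration("top")
A=lambda p:(np.array(p)+.5)/5-.5+[272,128]
B=lambda p:(np.array(p)-[400,0]+.5)/3.2-.5+[362,150]
for n,p in (("L",[(55,272),(153,278),(142,470),(43,465)]),("R",[(210,285),(327,287),(320,480),(202,475)])):
    q=toplane(A(p),.058,c)[:,:2]; print(n,q.round(4).tolist(),np.linalg.norm(q-np.roll(q,-1,0),axis=1))
q=toplane(B([(737,80),(770,88),(747,172),(713,165)]),.06,c)[:,:2]; print(q,q.mean(0),np.linalg.norm(q-np.roll(q,-1,0),axis=1))
s=sensors.read_state(); print(R.from_quat(s["tool_rot"]).as_matrix())
E
```

```text
L [[0.5735, 0.267], [0.567, 0.204], [0.4419, 0.2146], [0.4475, 0.2768]] [0.06330721 0.12556138 0.06250309 0.12638574]
R [[0.5609, 0.1675], [0.5566, 0.0925], [0.4312, 0.1029], [0.4373, 0.1769]] [0.0751765  0.12585852 0.07422759 0.12401503]
[[ 0.57398949 -0.32694334]
 [ 0.56432889 -0.35895353]
 [ 0.47904191 -0.32532628]
 [ 0.48744545 -0.29263337]] [ 0.52620143 -0.32596413] [0.0334362  0.09167694 0.03375568 0.09309697]
[[ 9.53939042e-01  2.99999877e-01 -6.15041648e-04]
 [ 3.00000477e-01 -9.53937866e-01  1.50389378e-03]
 [-1.35543568e-04 -1.61913578e-03 -9.99998680e-01]]
```

drive_tool([
  [[4, 3.6, 0, 0, 0, -0.08, 100], [9, 8, 0, 0, 0, -0.18, 100], [14, 12.5, 0, 0, 0, -0.3, 100], [19, 17, 0, 0, 0, -0.42, 100], [24, 21.5, 0, 0, 0, -0.54, 100], [28.5, 25.5, 0, 0, 0, -0.63, 100], [31.5, 28, 0, 0, 0, -0.67, 100], [33, 29.4, 0, 0, 0, -0.68, 100], [33, 29.4, 0, 0, 0, -0.68, 100], [33, 29.4, 0, 0, 0, -0.68, 100]],
])

```text
clock: 1.35
position: [0.5237, -0.3274, 0.242]
tool_rot: [0.982, -0.187, -0.001, 0.0]
contact_force: [-0.3, 0.6, 0.1]
grip_width: 0.0854
grasp_force: 0.0
```

Run:
```python
from h import *
s=sensors.read_state(); im=vision.camera("wrist"); cv2.imwrite("pics/w1.png",im); np.save("w1.npy",np.r_[s["position"],s["tool_rot"]]); print(s["position"],s["clock"],R.from_quat(s["tool_rot"]).as_matrix()[:2,0])
```

```text
[ 0.52368033 -0.32744409  0.24195837] 1.35 [ 0.9297622  -0.36815915]
```

View pics/w1.png

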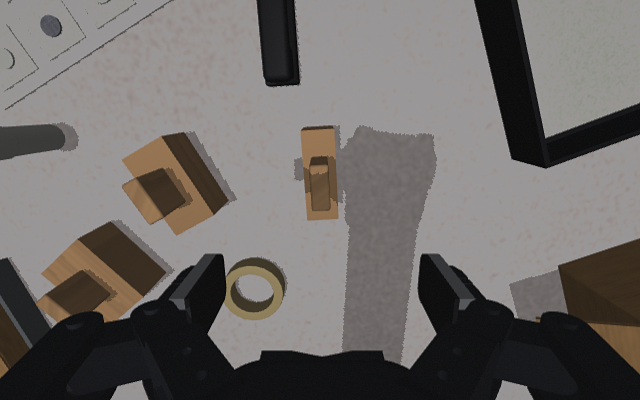

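The wrist view shows the thin block near (320,172), with its top running from rows 127 to 219. Its tab top spans columns 310–329 and rows 157–210. The fingers straddle it, at about row 290.

Run:
```python
from h import *
p=np.load("w1.npy"); s=dict(position=p[:3],tool_rot=p[3:]); c=wristcal(s)
im=cv2.imread("pics/w1.png"); hsv=cv2.cvtColor(im,cv2.COLOR_BGR2HSV)
m=cv2.inRange(hsv,(5,70,60),(25,255,255)); m[:,:290]=0; m[:,345:]=0; m[:115]=0; m[230:]=0
ct=max(cv2.findContours(m,0,2)[0],key=cv2.contourArea); print(cv2.minAreaRect(ct),cv2.boundingRect(ct))
for nm,pp,z in (("body",[(302,130),(334,129),(338,218),(306,219)],.06),("tab",[(310,157),(328,157),(330,210),(312,210)],.11)):
    q=toplane(pp,z,c)[:,:2]; d=(q[0]+q[1]-q[2]-q[3])/2
    print(nm,q.mean(0),np.linalg.norm(q-np.roll(q,-1,0),axis=1),np.degrees(np.arctan2(d[1],d[0])))
```

```text
((319.1821594238281, 172.8246612548828), (93.08500671386719, 33.485870361328125), 87.27368927001953) (301, 126, 37, 94)
body [ 0.52755035 -0.32901232] [0.03012674 0.08861165 0.03253468 0.0886531 ] -19.198007698110935
tab [ 0.53052292 -0.33034338] [0.01456702 0.04504929 0.01525541 0.04502238] -19.62039751968946
```

drive_tool([
  [[0.43, -0.2, -3, 0, 0, 0.04, 80], [0.43, -0.2, -7, 0, 0, 0.04, 60], [0.43, -0.2, -11, 0, 0, 0.04, 60], [0.43, -0.2, -14, 0, 0, 0.04, 60], [0.43, -0.2, -15.7, 0, 0, 0.04, 60], [0.43, -0.2, -16.1, 0, 0, 0.04, 60], [0.43, -0.2, -16.1, 0, 0, 0.04, 40], [0.43, -0.2, -16.1, 0, 0, 0.04, 20], [0.43, -0.2, -16.1, 0, 0, 0.04, 0], [0.43, -0.2, -16.1, 0, 0, 0.04, 0]],
], force=60)

```text
clock: 2.65
position: [0.5302, -0.3285, 0.0827]
tool_rot: [0.986, -0.167, 0.001, 0.0]
contact_force: [-1.1, -0.2, 5.9]
grip_width: 0.0158
grasp_force: 59.1
```

drive_tool([
  [[0, 0, 0, 0, 0, 0, 0], [0, 0, 0, 0, 0, 0, 0], [0, 0, 0, 0, 0, 0, 0], [0, 0, 1, 0, 0, 0, 0], [0, 0, 3, 0, 0, 0, 0], [0, 0, 6, 0, 0, 0, 0], [0, 0, 9, 0, 0, 0, 0], [0, 0, 12, 0, 0, 0, 0], [0, 0, 14, 0, 0, 0, 0], [0, 0, 14, 0, 0, 0, 0]],
], force=60)

```text
clock: 3.9
position: [0.5302, -0.3286, 0.2241]
tool_rot: [0.986, -0.167, 0.002, 0.001]
contact_force: [-0.2, 0.5, -1.7]
grip_width: 0.0155
grasp_force: 58.4
```

drive_tool([
  [[-0.1, 1.5, 1, 0, 0, 0.01, 0], [-0.3, 5, 1, 0, 0, 0.03, 0], [-0.6, 10, 1, 0, 0, 0.05, 0], [-0.9, 15.5, 1, 0, 0, 0.08, 0], [-1.2, 21, 1, 0, 0, 0.11, 0], [-1.4, 26.5, 1, 0, 0, 0.13, 0], [-1.7, 32, 1, 0, 0, 0.16, 0], [-2, 37.5, 1, 0, 0, 0.19, 0], [-2.3, 43, 1, 0, 0, 0.22, 0], [-2.5, 47, 1, 0, 0, 0.24, 0]],
])

```text
clock: 5.15
position: [0.5025, 0.1453, 0.231]
tool_rot: [0.999, -0.045, -0.001, -0.0]
contact_force: [-0.3, -0.5, -2.1]
grip_width: 0.0151
grasp_force: 58.4
```

drive_tool([
  [[-0.2, 3, 0, 0, 0, 0.01, 0], [-0.3, 4.5, 0, 0, 0, 0.015, 0], [-0.3, 5, 0, 0, 0, 0.015, 0], [-0.3, 5, 0, 0, 0, 0.015, 0], [-0.3, 5, -1, 0, 0, 0.015, 0], [-0.3, 5, -2, 0, 0, 0.015, 0], [-0.3, 5, -3, 0, 0, 0.015, 0], [-0.3, 5, -3, 0, 0, 0.015, 0], [-0.3, 5, -3, 0, 0, 0.015, 0], [-0.3, 5, -3, 0, 0, 0.015, 0]],
])

```text
clock: 6.4
position: [0.5016, 0.1921, 0.2017]
tool_rot: [0.999, -0.04, 0.0, -0.0]
contact_force: [0.1, 0.4, -0.7]
grip_width: 0.0157
grasp_force: 58.5
```

Run:
```python
from h import *
s=sensors.read_state(); im=vision.camera("wrist"); cv2.imwrite("pics/w2.png",im); np.save("w2.npy",np.r_[s["position"],s["tool_rot"]]); print(s["position"],s["clock"],s["tool_rot"],s["contact_force"])
cv2.imwrite("pics/t2.png",cv2.resize(vision.camera("side")[130:260,240:400],None,fx=4.6,fy=4.6,interpolation=2))
```

```text
[0.50162228 0.19211346 0.20169107] 6.4 [ 9.99195699e-01 -4.00971679e-02  3.78829632e-04 -1.66788845e-04] [ 0.08736983  0.41779522 -0.71260946]
```

View pics/w2.png

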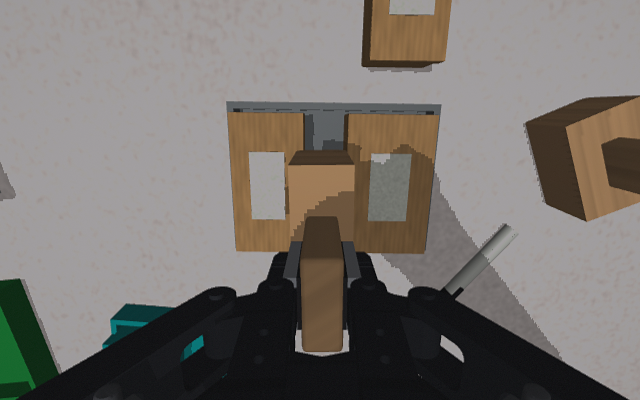

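View pics/t2.png

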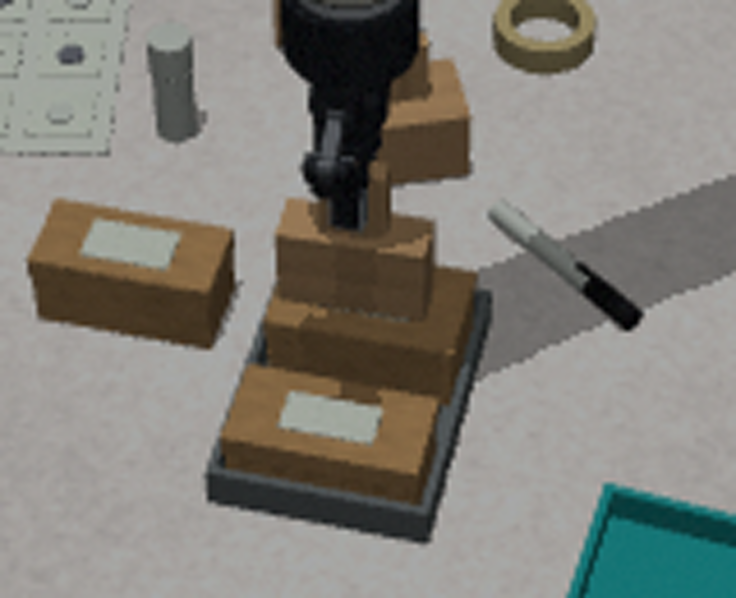

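The wrist view shows the held block's top with its far edge at row 163, columns 289–355. The gap lies beyond it at columns 303–348, rows 113–150, and the box outer edges are at columns 229–236 and 425–440. The side view shows the block hanging upright above the tray.

Run:
```python
from h import *
p=np.load("w2.npy"); s=dict(position=p[:3],tool_rot=p[3:]); c=wristcal(s)
im=cv2.imread("pics/w2.png"); hsv=cv2.cvtColor(im,cv2.COLOR_BGR2HSV)
m=cv2.inRange(hsv,(5,70,40),(25,255,255))
def edges(r): 
    d=np.diff((m[r]>0).astype(int)); k=np.flatnonzero(d); return [(int(i)+.5) for i in k if 215<i<450]
for r in (118,124,130,136,142,148,230,236,242): print(r,edges(r))
g=cv2.GaussianBlur(cv2.cvtColor(im,6),(1,5),0).astype(int)
for r in (168,175,182,190): d=np.diff(g[r]); print(r,[(int(i)+.5,int(d[i])) for i in range(280,365) if abs(d[i])>8])
def yw(u,v,z): return toplane([(u,v)],z,c)[0]
q=np.array([yw(*a,.058) for a in [(229,111),(236,252),(440,112),(425,253)]]); print(q.round(4),np.linalg.norm(q[0]-q[2]))
for a,b in ((0,1),(2,3)): d=q[a]-q[b]; print(np.degrees(np.arctan2(d[1],d[0])))
b=np.array([yw(289,163,.179),yw(355,163,.179)]); print("block far edge",b,b.mean(0),np.linalg.norm(b[0]-b[1]))
```

```text
118 [227.5, 304.5, 343.5, 438.5]
124 [227.5, 304.5, 343.5, 437.5]
130 [228.5, 304.5, 343.5, 437.5]
136 [228.5, 304.5, 343.5, 436.5]
142 [228.5, 304.5, 342.5, 435.5]
148 [229.5, 304.5, 342.5, 435.5]
230 [234.5, 426.5]
236 [234.5, 425.5]
242 [235.5, 290.5, 301.5, 340.5, 352.5, 424.5]
168 [(283.5, -35), (284.5, -14), (287.5, 17), (353.5, -11), (354.5, -38)]
175 [(283.5, -46), (287.5, 19), (353.5, -25), (354.5, -25)]
182 [(283.5, -17), (284.5, -65), (285.5, 27), (287.5, 15), (288.5, 11), (353.5, -25), (354.5, -27)]
190 [(283.5, -21), (284.5, -61), (287.5, 15), (288.5, 43), (353.5, -29), (354.5, -16)]
[[0.573  0.261  0.058 ]
 [0.4487 0.2745 0.058 ]
 [0.5583 0.0899 0.058 ]
 [0.4337 0.1013 0.058 ]] 0.17179851142187424
-6.173787134597147
-5.234047414323361
block far edge [[0.54560305 0.20318562 0.179     ]
 [0.54305969 0.17186602 0.179     ]] [0.54433137 0.18752582 0.179     ] 0.03142269846122359
```

drive_tool([
  [[0, -0.1, -1, 0, 0, -0.01, 0], [0, -0.1, -2, 0, 0, -0.01, 0], [0, -0.1, -3, 0, 0, -0.01, 0], [0, -0.1, -4, 0, 0, -0.01, 0], [0, -0.1, -4.8, 0, 0, -0.01, 0], [0, -0.1, -5.2, 0, 0, -0.01, 0], [0, -0.1, -5.2, 0, 0, -0.01, 0], [0, -0.1, -5.2, 0, 0, -0.01, 0], [0, -0.1, -5.2, 0, 0, -0.01, 0], [0, -0.1, -5.2, 0, 0, -0.01, 0]],
])

```text
clock: 7.75
position: [0.5015, 0.191, 0.1495]
tool_rot: [0.999, -0.045, 0.0, -0.0]
contact_force: [-0.4, -0.0, -1.2]
grip_width: 0.0154
grasp_force: 58.5
```

Run:
```python
from h import *
s=sensors.read_state(); im=vision.camera("wrist"); cv2.imwrite("pics/w3.png",im); np.save("w3.npy",np.r_[s["position"],s["tool_rot"]]); print(s["position"],s["clock"],s["tool_rot"],s["contact_force"])
cv2.imwrite("pics/w3c.png",cv2.resize(im[60:260,190:450],None,fx=3,fy=3,interpolation=2))
```

```text
[0.50145918 0.19097241 0.14954126] 7.75 [ 9.98981027e-01 -4.51315774e-02  2.11513877e-04 -5.54097533e-05] [-0.44518084 -0.03840069 -1.18451156]
```

View pics/w3c.png

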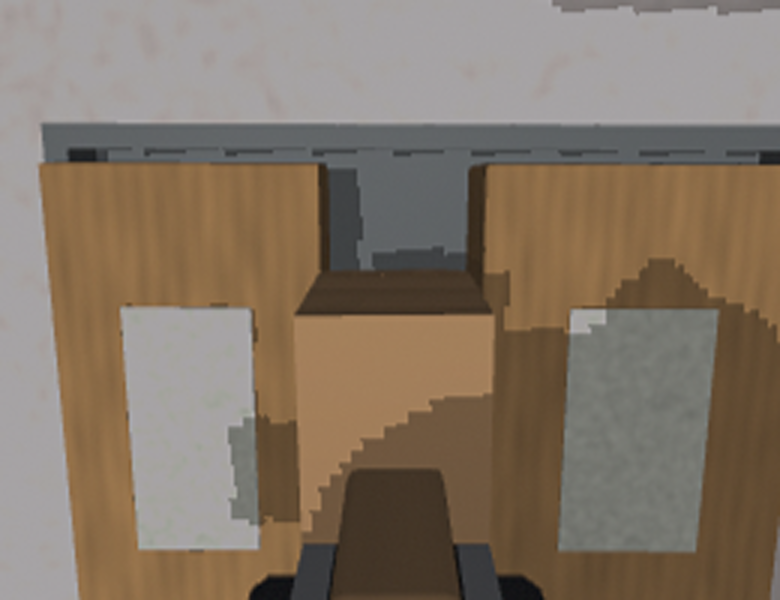

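In the crop, the gap's top edges are at columns 320 and 486 (middle 403). The block's far face is at 322–470 (middle 396), so the block sits about 1.7 mm towards +y from the gap's middle.

Run:
```python
from h import *
p=np.load("w3.npy"); s=dict(position=p[:3],tool_rot=p[3:]); c=wristcal(s)
cr=lambda u,v:((u+.5)/3-.5+190,(v+.5)/3-.5+60)
w=lambda u,v,z:toplane([cr(u,v)],z,c)[0]
Rt=R.from_quat(s["tool_rot"]).as_matrix(); x=Rt[:2,0]; y=np.array([-x[1],x[0]])
loc=lambda P:((P[:2]-p[:2])@x*1e3,(P[:2]-p[:2])@y*1e3)
for n,a in dict(gl=(321,168,.058),gl2=(322,262,.058),gr=(486,168,.058),gr2=(484,262,.058),ol=(40,165,.058),ol2=(76,580,.058),btl=(297,315,.127),btr=(494,315,.127),bbl=(322,271,.0668),bbr=(470,271,.0668)).items(): print(n,np.round(loc(w(*a)),1))
im=cv2.imread("pics/w3.png"); m=cv2.inRange(cv2.cvtColor(im,cv2.COLOR_BGR2HSV),(5,70,40),(25,255,255))
for r in (120,160,200,240): u=np.flatnonzero(m[r]); print(r,[np.round(loc(toplane([(k,r)],.058,c)[0]),1) for k in (u[0]-.5,u[u<480].max()+.5)])
```

```text
gl [63.1 15.5]
gl2 [42.5 15.7]
gr [ 63.1 -20.9]
gr2 [ 42.5 -21. ]
ol [63.8 77.5]
ol2 [-36.   78.6]
btl [42.2 14.7]
btr [ 42.2 -16.6]
bbl [41.6 15.1]
bbr [ 41.6 -17.2]
120 [array([60.4, 78.1]), array([ 60.2, -94.6])]
160 [array([33.7, 78.1]), array([ 33.6, -94.3])]
200 [array([ 5.1, 78.1]), array([  5. , -94.7])]
240 [array([-25.5,  78. ]), array([-25.7, -94.4])]
```

drive_tool([
  [[0.15, -0.08, 0, 0, 0, 0, 0], [0.3, -0.16, 0, 0, 0, 0, 0], [0.3, -0.16, -0.4, 0, 0, 0, 0], [0.3, -0.16, -0.8, 0, 0, 0, 0], [0.3, -0.16, -1.2, 0, 0, 0, 0], [0.3, -0.16, -1.6, 0, 0, 0, 0], [0.3, -0.16, -2, 0, 0, 0, 0], [0.3, -0.16, -2.4, 0, 0, 0, 0], [0.3, -0.16, -2.4, 0, 0, 0, 0], [0.3, -0.16, -2.4, 0, 0, 0, 0]],
])

```text
clock: 9.05
position: [0.5044, 0.1894, 0.1253]
tool_rot: [0.999, -0.045, 0.0, -0.0]
contact_force: [-0.5, -0.4, -2.0]
grip_width: 0.0152
grasp_force: 58.5
```

drive_tool([
  [[0, 0, -0.4, 0, 0, 0, 0], [0, 0, -0.8, 0, 0, 0, 0], [0, 0, -1.2, 0, 0, 0, 0], [0, 0, -1.6, 0, 0, 0, 0], [0, 0, -2, 0, 0, 0, 0], [0, 0, -2.4, 0, 0, 0, 0], [0, 0, -2.8, 0, 0, 0, 0], [0, 0, -3.2, 0, 0, 0, 0], [0, 0, -3.4, 0, 0, 0, 0], [0, 0, -3.4, 0, 0, 0, 0]],
])

```text
clock: 10.3
position: [0.5042, 0.1893, 0.0911]
tool_rot: [0.999, -0.045, -0.0, 0.0]
contact_force: [-0.1, 0.1, -0.9]
grip_width: 0.0152
grasp_force: 58.5
```

drive_tool([
  [[0, 0, -0.05, 0, 0, 0, 0], [0, 0, -0.1, 0, 0, 0, 0], [0, 0, -0.15, 0, 0, 0, 0], [0, 0, -0.2, 0, 0, 0, 0], [0, 0, -0.25, 0, 0, 0, 0], [0, 0, -0.3, 0, 0, 0, 0], [0, 0, -0.3, 0, 0, 0, 0], [0, 0, -0.3, 0, 0, 0, 0], [0, 0, -0.3, 0, 0, 0, 0], [0, 0, -0.3, 0, 0, 0, 0]],
])

```text
clock: 11.55
position: [0.5043, 0.1894, 0.0887]
tool_rot: [0.999, -0.045, 0.0, 0.0]
contact_force: [-2.5, -0.7, 4.8]
grip_width: 0.0155
grasp_force: 59.3
```

The block is standing on the tray floor. I'll release it and retreat.

drive_tool([
  [[0, 0, 0, 0, 0, 0, 15], [0, 0, 0, 0, 0, 0, 30], [0, 0, 0, 0, 0, 0, 50], [0, 0, 0, 0, 0, 0, 60], [0, 0, 0, 0, 0, 0, 60], [0, 0, 0.5, 0, 0, 0, 60], [0, 0, 2, 0, 0, 0, 60], [0, 0, 5, 0, 0, 0, 60], [0, 0, 9, 0, 0, 0, 60], [0, 0, 12, 0, 0, 0, 60]],
])

```text
clock: 12.8
position: [0.5048, 0.1897, 0.2112]
tool_rot: [0.999, -0.045, 0.001, -0.001]
contact_force: [-0.1, 0.2, -0.4]
grip_width: 0.0511
grasp_force: 0.0
```

drive_tool([
  [[-1, -3, 1, 0, 0, 0, 60], [-1, -7, 1, 0, 0, 0, 60], [-1, -12, 1, 0, 0, 0, 60], [-1, -16, 1, 0, 0, 0, 60], [-1, -19, 1, 0, 0, 0, 60], [-1, -20, 1, 0, 0, 0, 60], [-1, -20, 1, 0, 0, 0, 60], [-1, -20, 1, 0, 0, 0, 60], [-1, -20, 1, 0, 0, 0, 60], [-1, -20, 1, 0, 0, 0, 60]],
])

```text
clock: 14.05
position: [0.4943, -0.0099, 0.2182]
tool_rot: [0.999, -0.044, -0.0, -0.0]
contact_force: [-0.2, -0.1, 0.0]
grip_width: 0.0512
grasp_force: 0.0
```

Run:
```python
from h import *
f=lambda n,a,b:cv2.resize(vision.camera(n)[a:a+130,b:b+100],(400,520),interpolation=2)
cv2.imwrite("pics/end.png",np.hstack([f("top",120,260),f("side",140,260)])); print(sensors.read_state()["clock"])
```

```text
14.15
```

View pics/end.png

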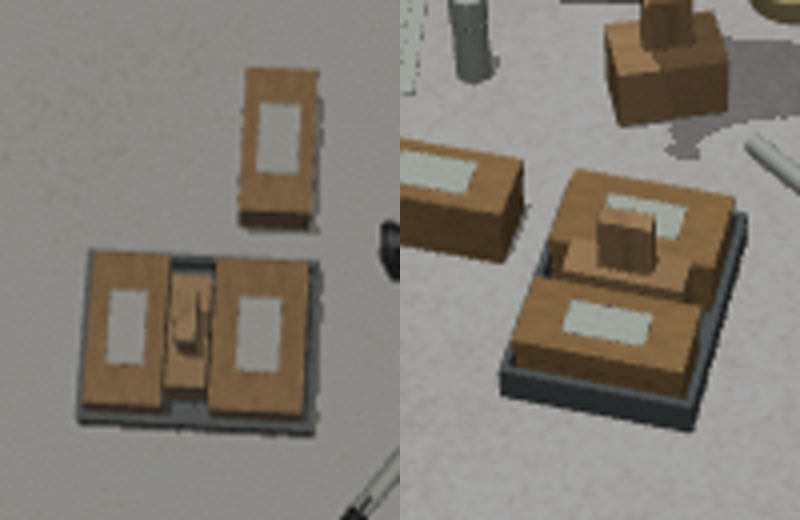

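Both views show the thin block upright in the gap, around (188,330) in the left half and (627,250) in the right, with its tab up and the arm well clear.

```bash
python3 -c "
from rig import order; print(order.hand_in())"
```

```text
the job is handed in; nothing more can be done
None
```

The 32 mm block stands upright, tab up, on the tray floor between the two boxes (the gap measured about 37 mm, so it is the 38 mm one); I released it, moved the arm clear and handed the job in at about 14 s.

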